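Clear and close the sandwich press

TASK

Breakfast is over: the spatula has been left lying on the open sandwich press. Hang the spatula by the hole in its handle on the hook of the wooden stand and let go of it; only then lower the press's lid gently until it is fully shut, never letting it fall or slam, and let go of it. Do not disturb the mug, the oil bottle or the jar.

Things in the scene. Friction and masses are not known exactly. Their poses are not given: they have to be found in the camera images.
- press: Sandwich press, fixed: steel base 200 mm deep (its x) by 220 mm wide (its y), dark cooking plate on top, 60 mm above the counter. Origin: centre of its underside; front (-x) roughly towards the robot, z up. Lid hinged along the back edge. The spatula lies on the plate, its handle sticking out past the press's +y side with free space below.
- lid (a joint): Lid hinge, rad: 0 = fully shut (on its stop), grows as it opens; starts at 1.15 to 1.4. Axis parallel to the press's y. The 0.7 kg lid stays by hinge friction above about 1 rad; below about 0.85 rad it falls by itself and slams unless held (1 to 2 N at the handle holds it).
- lid_hinge (a point): Point on the lid's hinge axis, midway across: 100 mm behind the press's origin (its +x), 66 mm above the counter. The lid is a steel slab, 200 mm from hinge to front edge, 220 mm wide and 32 mm thick.
- lid_handle (a point): Centre of the lid's handle: black round bar, 16 mm thick, parallel to the hinge, 106 mm free between its side arms, 42 mm clear gap between bar and lid's front edge. Its centre is 250 mm from the hinge along the lid and 14 mm to the outer side of the hinge plane (shut: above it, 80 mm over the counter). Axes turn with the lid: y along the bar, z out of the outer face.
- spatula: Loose spatula, 60 to 110 g, 262 mm long, lying flat. Origin: underside, mid-length; x along it towards the handle's end with the hole, z out of its upper face. Steel blade 85 x 68 x 3 mm (x -130 to -45 mm), thin neck, orange handle 22 mm wide, 8 mm thick (x -12 to 98 mm), end tab 30 x 34 mm (x 98 to 132 mm) with the hole.
- spatula_hole (a point): Centre of the round hole, 14 mm in diameter, right through the 8 mm thick handle end (axis = the spatula's z); 115 mm from the spatula's origin.
- spatula_grip (a point): A good place to grip the spatula: centre of the handle, 47 mm from the hole, overhanging the side of the press. Axes as the spatula's.
- stand: Wooden hook stand, fixed: foot 140 mm across, 12 mm high; post 16 mm thick, ball on top at 314 mm. Origin: centre of the foot's underside, z up. A steel wire hook 6 mm thick runs along the stand's own -x (within 0.5 rad of world -y): level until 45 mm from the post's axis, then bent up for 40 mm more, leaning 50 degrees from vertical away from the post.
- hook_seat (a point): Middle of the hook's level part, on the wire's axis, 26 mm from the post's axis, 290 mm above the counter: where the hole of a hung spatula comes to rest.
- hook_bend (a point): On the wire's axis where the level part ends and the upturned part begins, 290 mm above the counter.
- hook_tip (a point): Free round end of the hook, 40 mm from the bend, 316 mm above the counter. The hole goes on here.
- mug: Blue mug, 80 mm across and 95 mm high; a bystander. Origin: centre of its underside.
- oil: Green oil bottle with a black cap, 60 mm across and 190 mm high; a bystander. Origin: centre of its underside.
- jar: Amber jar with a red lid, 70 mm across and 110 mm high; a bystander. Origin: centre of its underside.

How it is judged:
On the way, in this order (a step that is already met when the one before it is completed fails the run):
1. the spatula hangs still by its hole on the stand's hook, let go (distance between spatula_hole and hook_seat below 0.03 m and angle between spatula's own x axis and vertical below 0.35 rad and contact force between spatula and stand above 0.3 N and contact force between the fingers and spatula below 0.1 N and linear speed of spatula below 0.06 m/s), for 0.2 s.
2. the lid is fully shut (value of joint lid below 0.03 rad), for 0.2 s.
At the end, for the whole second after the job is handed in: The spatula hangs at rest and released on the hook's level part (hole within 30 mm of hook_seat, spatula within 0.35 rad of plumb, hole end up, its weight on the stand) and the lid is shut (joint under 0.03 rad) (all of step 1 and value of joint lid below 0.03 rad); the robot touches nothing.
It fails at once if the lid is lowered below 0.9 rad while the spatula is not on the hook (value of joint lid below 0.9 rad and distance between spatula_hole and hook_seat above 0.06 m).
It fails at once if the lid falls: it closes faster than 1.5 rad/s (velocity of joint lid below -1.5 rad/s).
It fails at once if the lid slams: it closes faster than 1 rad/s within 0.1 rad of shut (value of joint lid below 0.1 rad and velocity of joint lid below -1 rad/s).
It fails at once if the mug, the oil bottle or the jar is moved more than 20 mm or tipped over (distance of any of mug, oil, jar from where it was at the start of the episode above 0.02 m or angle between any of mug, oil, jar's own z axis and vertical above 0.4 rad).
It also fails if it takes over 69 s, if anything falls off the work surface, if the arm or the gripper's body presses on something with over 40 N, if the wrist force passes 120 N, or if a joint passes its speed limit or range.

ROBOT

A 7-joint arm with a two-finger parallel gripper is mounted at the origin on the work surface. World frame = base frame: x ahead of the robot, y to its left, z up, the work surface at z = 0. Lengths are in m, angles in rad, forces in N, time in s.
With the tool pointing down it reaches from about 0.425 to 0.95 m from the base axis. Payload 4.7 kg.
Tool frame: the origin (TCP) lies midway between the tips of the shut fingers; the grasp point (between the pads) lies 19 mm behind it; z points along the fingers, y is the line along which they close (so a half turn about z gives the same grasp; the last joint's range is limited). The gripper opens to 85 mm and grips with 20 to 120 N. Pads are 22 mm wide; open, the fingers measure 114 mm over their backs; the gripper's body (76 mm by 85 mm) begins 54 mm behind the grasp point. The pads swing forward as they close: fully open they stand 13 mm farther back than shut.
Start: joints at [1.197, 0.469, -0.049, 1.532, 0.024, 1.141, -0.082], TCP at [0.228, -0.635, 0.231] pointing down, gripper open.
Joint ranges: [-2.59, 2.59], [-0.33, 1.99], [-1.39, 1.29], [0.1, 2.45], [-1.04, 4.18], [0.21, 1.99], [-2.66, 2.66]. Speed limits (rad/s): [2.57, 2.57, 3.14, 3.14, 3.14, 3.14, 3.14].

INTERFACE

Orientations are given as a 3x3 rotation matrix whose columns are the frame's x, y, z axes.
In Python, from rig import arm, telemetry, viewer, finish_job, spotter gives the robot as it stands. Calls block until the motion is done:
- arm.movep(position, orientation): joint-space move of the TCP to a pose.
- arm.move_l(position, attitude=None, feed=0.15, until_force=None): straight line of the TCP; attitude=None keeps the orientation; feed is the mean speed in m/s. With until_force (N) it stops when the force on the tool has changed by that much, and returns True; else False.
- arm.move_joints(angles): joint-space move.
- arm.command_gripper(opening, newtons=None): finger opening in m; newtons is the grip in N (None keeps the last); returns when the fingers have stopped.
- arm.sleep(seconds).
- arm.inverse_kinematics(position, orientation): joint angles nearest the present ones, or None.
- telemetry.sense(): the state.
- viewer.camera(name): name is "side" or "top"; returns (picture, depth): 384x512x3 uint8, red, green, blue; 384x512 float32, m along the optical axis (not along the pixel's ray), 0 where there is no reading.
- viewer.camera_params(name): a dict with "K" (3x3 intrinsics, pixels), "dist" ([k1, k2, p1, p2, k3] as OpenCV has them; the pictures are not rectified), "position" and "rotation" of the camera in the world. Camera axes: x right, y down, z forward; pixel columns grow to the right and rows downward; lengths in m; the calibration is good to about 2 mm. A picture is of the moment at which its call begins. camera_params takes no time and is no camera call.
A pose or a line that the arm cannot do raises arm.Unreachable and nothing moves.
- finish_job(): hands the job in; it is judged then, once.
Trained networks look in the newest picture that a camera, given by its name, has taken for a name from the list of things; names that differ only in an ending like _2 or _b are one class to them, and where a whole thing is asked for, a point or a joint stands for the part that bears it (a point fixed in the world has none). Each returns a list of dicts, best first, with "score" (0 to 1); they miss things now and then, are a little off and sometimes report something else, mostly with a low value. They report only what shows in the picture. A call takes as long as a camera call.
- spotter.spot_in(camera, name): "position" ([x, y, z] in m, in world coordinates, good to about 4 mm: the middle of the surface that is visible of it).
- spotter.regions_of(camera, name): "region" (384x512 bool, what is visible of it).
- spotter.tip_of(camera, name): "position" ([x, y, z] in m, in world coordinates, good to about 4 mm: a listed point, or the origin of a listed thing).
The state is a dict: "time_s": time; "joint_pos": joint angles; "qd": joint speeds; "joint_efforts": joint torques, N m; "position": TCP position; "tcp_rot": TCP orientation; "wrist_force": force on the tool from outside, world axes, zero at the start; "ft_torque": the same for the moment, N m; "finger_gap": finger opening in m; "gripper_force": force on a finger pad.
Only numpy, scipy, OpenCV 4.12 (cv2) and the standard library are available. Lean on these libraries where they do the work, as an engineer would, in place of code of your own. Each camera call takes 0.05 s, during which the arm holds its last target. There are 200 camera calls.

## Working session

There is one attempt and no reset: what is moved stays moved. The work goes in short steps, each a Python script; the robot and the scene stay as the last script left them, time stands still between calls to the robot, and variables do not carry over. Pictures are saved under pics/ and viewed, at most 10 in all, crops included, and the job is handed in when it is done.

```bash
ls; mkdir -p pics
python3 - <<'E'
from rig import arm, telemetry, viewer, spotter
import numpy as np, cv2
np.set_printoptions(precision=4,suppress=True)
ims=[]
for c in("side","top"):
    p,d=viewer.camera(c); ims.append(p); np.savez(f"pics/{c}0.npz",p=p,d=d)
    q=viewer.camera_params(c); print(c,np.array(q["position"]),np.array(q["rotation"]).tolist())
    for n in("press","lid_hinge","lid_handle","spatula","spatula_hole","spatula_grip","stand","hook_seat","hook_bend","hook_tip","mug","oil","jar"):
        r=spotter.tip_of(c,n); print(n,[(np.round(x["position"],4).tolist(),round(x["score"],2)) for x in r[:2]])
cv2.imwrite("pics/s0.png",cv2.cvtColor(ims[0],cv2.COLOR_RGB2BGR));cv2.imwrite("pics/t0.png",cv2.cvtColor(ims[1],cv2.COLOR_RGB2BGR))
print(telemetry.sense())
E
```

```text
pics
rig.py
side [0.1096 0.6038 0.6835] [[-0.7813979888273848, -0.31939619907627514, 0.5361000383064215], [-0.6238188948707402, 0.4223046020498, -0.6576540195952643], [-0.016345319169914295, -0.8483188616924583, -0.5292333506479397]]
press [([0.6416, -0.0857, 0.0015], 0.61)]
lid_hinge [([0.7422, -0.0909, 0.0661], 0.68)]
lid_handle [([0.6828, -0.0887, 0.3111], 0.9)]
spatula [([0.6109, 0.006, 0.061], 0.64), ([0.7413, -0.092, 0.0645], 0.53)]
spatula_hole [([0.6309, 0.1196, 0.0646], 0.63), ([0.4959, 0.2936, 0.3119], 0.24)]
spatula_grip [([0.6246, 0.0692, 0.0677], 0.74)]
stand [([0.4827, 0.3667, -0.0032], 0.63)]
hook_seat [([0.4868, 0.3385, 0.2917], 0.79)]
hook_bend []
hook_tip [([0.4918, 0.2927, 0.3096], 0.69)]
mug [([0.4692, -0.3966, 0.0033], 0.77)]
oil [([0.7341, 0.1498, 0.0006], 0.55)]
jar [([0.7011, 0.2897, -0.0017], 0.88)]
top [ 0.5189 -0.0122  1.3144] [[-0.020996088966969376, -0.9987286450962537, 0.04582856873493244], [-0.9995964164380644, 0.02184751768245768, 0.01815737357919535], [-0.01913552957905443, -0.045428839246848735, -0.9987842870572269]]
press [([0.6436, -0.0869, -0.0038
[... 547 characters left out ...]
0011], 0.92)]
oil [([0.7394, 0.1435, -0.0073], 0.74)]
jar [([0.706, 0.2907, -0.0007], 0.78)]
{'time_s': 1.4, 'joint_pos': array([ 1.1971,  0.4686, -0.0486,  1.5325,  0.0241,  1.141 , -0.0823]), 'qd': array([-0.0016,  0.0015,  0.0005,  0.0016, -0.0001, -0.0002,  0.0002]), 'joint_efforts': array([ -0.0002, -51.0163,  -0.0469, -23.801 ,   0.0108,   0.001 ,
        -0.    ]), 'position': array([ 0.2282, -0.6353,  0.2313]), 'tcp_rot': array([[ 0.9412,  0.338 ,  0.0001],
       [ 0.338 , -0.9412, -0.0001],
       [ 0.0001,  0.0001, -1.    ]]), 'wrist_force': array([-0.1312,  0.5487, -0.4053]), 'ft_torque': array([ 0.0243, -0.0737, -0.0232]), 'gripper_force': 0.0, 'finger_gap': 0.08496871039464757}
```

View pics/s0.png

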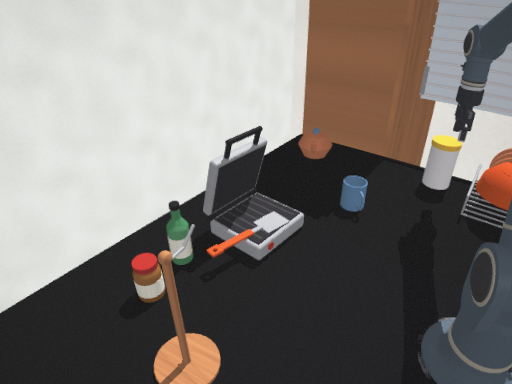

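View pics/t0.png

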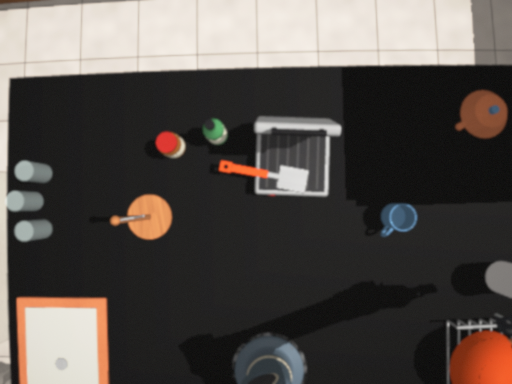

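The side view shows the spatula handle at about (230,242), the lid handle bar at (243,133) and the stand ball at (165,257). Its hook rises towards (193,232). In the top view the hook runs from (115,220) to (148,216), and the network positions agree with both pictures. Next I'll average the estimates and check reachability.

```bash
cat > h.py <<'E'
from rig import arm, telemetry, viewer, spotter, finish_job
import numpy as np, cv2, json
from scipy.optimize import least_squares
np.set_printoptions(precision=4,suppress=True)
Z=np.array([0,0,1.])
def tips(names,n=1,cams=("side","top"),near=None,tol=.05):
    out={k:[] for k in names}
    for _ in range(n):
        for c in cams:
            viewer.camera(c)
            for k in names:
                r=spotter.tip_of(c,k)
                for x in r:
                    p=np.array(x["position"])
                    if near is None or k not in near or np.linalg.norm(p-near[k])<tol:
                        out[k].append(p);break
    return out
def grasp_pose(hole,xs,zs,d,back,flip):
    """TCP pose gripping the handle d from the hole; spatula axes xs,zs; back = tcp beyond handle mid-thickness"""
    tz=-zs; tx=flip*xs; ty=np.cross(tz,tx)
    return hole-d*xs+back*tz, np.c_[tx,ty,tz]
def hang_axes(h,a):
    zs=h*np.cos(a)+Z*np.sin(a); xs=Z*np.cos(a)-h*np.sin(a); return xs,zs
E
python3 - <<'E'
from h import *
near=dict(lid_handle=[.685,-.087,.312],lid_hinge=[.742,-.09,.066],spatula_hole=[.632,.119,.064],spatula_grip=[.6246,.072,.066],stand=[.484,.367,0],hook_seat=[.486,.337,.29],hook_bend=[.489,.322,.29],hook_tip=[.491,.294,.316])
t=tips(list(near),3,near=near,tol=.02)
m={k:np.median(v,0) for k,v in t.items()}
for k,v in t.items(): print(k,len(v),m[k],np.std(v,0))
def res(p):
    h=np.array([np.cos(p[2]),np.sin(p[2])]);r=[]
    for k,d in(("stand",0),("hook_seat",.026),("hook_bend",.045),("hook_tip",.0756)): r.append(m[k][:2]-(p[:2]+d*h))
    return np.ravel(r)
f=least_squares(res,[.484,.367,-1.5]);print("stand fit",f.x,f.fun)
# spatula from orange mask, top
z=np.load("pics/top0.npz");p,d=z["p"].astype(int),z["d"]
q=viewer.camera_params("top");K,R,T=[np.array(q[k]) for k in("K","rotation","position")]
def cloud(mask):
    v,u=np.nonzero(mask&(d>0));n=cv2.undistortPoints(np.c_[u,v].astype(float)[:,None],K,np.array(q["dist"]))[:,0]
    D=d[v,u][:,None];return (np.c_[n,np.ones(len(n))]*D)@R.T+T
mask=(p[...,0]>150)&(p[...,1]<110)&(p[...,2]<70)
C=cloud(mask);C=C[(abs(C[:,0]-.625)<.05)&(abs(C[:,1]-.08)<.09)&(C[:,2]>.045)&(C[:,2]<.09)]
vx,vy,x0,y0=cv2.fitLine(C[:,:2].astype(np.float32),cv2.DIST_HUBER,0,.01,.01).ravel()
s=(C[:,:2]-[x0,y0])@[vx,vy]*np.sign(vy);ax=np.array([vx,vy])*np.sign(vy)
print("orange",len(C),"z",np.median(C[:,2]),"axis",ax,np.arctan2(ax[1],ax[0]),"len",np.ptp(s),"end",[x0,y0]+ax*s.max(),"hole",[x0,y0]+ax*(s.max()-.017), "hole from other end",[x0,y0]+ax*(s.min()+.127))
E
```

```text
lid_handle 6 [ 0.6878 -0.0848  0.312 ] [0.001  0.0017 0.0019]
lid_hinge 6 [ 0.7408 -0.0895  0.0651] [0.0011 0.0021 0.001 ]
spatula_hole 6 [0.6322 0.1168 0.0636] [0.0022 0.0017 0.0013]
spatula_grip 6 [0.6237 0.0722 0.0673] [0.0017 0.0016 0.0015]
stand 6 [ 0.4817  0.365  -0.0011] [0.0035 0.0016 0.0018]
hook_seat 6 [0.4862 0.3409 0.2904] [0.002  0.003  0.0007]
hook_bend 5 [0.4928 0.3206 0.2921] [0.0013 0.0031 0.001 ]
hook_tip 5 [0.4936 0.2929 0.3127] [0.0011 0.0009 0.0022]
stand fit [ 0.4823  0.366  -1.3988] [-0.0006 -0.001  -0.0005  0.0006  0.0028 -0.001  -0.0017  0.0014]
orange 163 z 0.06754593719782753 axis [0.114  0.9935] 1.4565668 len 0.13922754701968465 end [0.6348 0.1335] hole [0.6329 0.1166] hole from other end [0.6334 0.1214]
```

Run:
```python
from h import *
# axis from orange in image: use minAreaRect and end-to-end centroids
z=np.load("pics/top0.npz");p=z["p"].astype(int)
q=viewer.camera_params("top");K,R,T=[np.array(q[k]) for k in("K","rotation","position")]
mask=(p[...,0]>120)&(p[...,0]>2*p[...,1])&(p[...,0]>2*p[...,2]);v,u=np.nonzero(mask);k=(u>212)&(u<280)&(v>155)&(v<185);u,v=u[k],v[k]
n=cv2.undistortPoints(np.c_[u,v].astype(float)[:,None],K,np.array(q["dist"]))[:,0]
r=np.c_[n,np.ones(len(n))]@R.T; C=(T+r*((.068-T[2])/r[:,2])[:,None])[:,:2]
vx,vy,x0,y0=cv2.fitLine(C.astype(np.float32),cv2.DIST_L2,0,.01,.01).ravel();print(len(C),np.arctan2(vy,vx)%np.pi,x0,y0)
ax=np.array([vx,vy])*np.sign(vy);s=(C-[x0,y0])@ax;print(np.ptp(s),[x0,y0]+ax*(s.max()-.017),[x0,y0]+ax*(s.min()+.127))
# IK checks
hole=np.array([.6325,.1175,.064]);h=np.array([np.cos(-1.4),np.sin(-1.4),0]);P=np.array([.4823,.366,.29])
xs=np.array([np.cos(1.38),np.sin(1.38),0])
for fl in(1,-1):
    po,Ro=grasp_pose(hole,xs,Z,.052,.016,fl);print(fl,"grasp",po,arm.inverse_kinematics(po,Ro))
    for a in(.1,.25,.35):
        X,ZZ=hang_axes(h,a)
        for nm,g in(("seat",P+.026*h),("tip+",P+.115*h+[0,0,.06])):
            po,Ro=grasp_pose(g,X,ZZ,.052,.016,fl);print(fl,a,nm,po,arm.inverse_kinematics(po,Ro))
for th in(1.29,.6,0):
  for s in(1,-1):
    b=np.array([.741,-.087,.066])+[-.25*np.cos(th)+.014*np.sin(th),0,.25*np.sin(th)+.014*np.cos(th)]
    Rl=np.c_[[0,s,0],[s,0,0],[0,0,-1.]];print("lid",th,s,b,arm.inverse_kinematics(b-[0,0,.015],Rl))
```

```text
465 1.3595489 0.6221526 0.07011385
0.14565373038872306 [0.6325 0.1185] [0.6322 0.1169]
1 grasp [0.6226 0.0664 0.048 ] [ 0.2233  0.6635 -0.5598  1.7819  0.4595  0.8293 -0.7486]
1 0.1 seat [0.4849 0.351  0.2367] [ 0.593   0.9694 -1.0868  1.9988 -1.0312  0.7846  0.8184]
1 0.1 tip+ [0.5    0.2632 0.2967] [ 0.7154  0.8063 -1.0187  1.9526 -0.9934  1.0407  0.7087]
1 0.25 seat [0.4863 0.343  0.2357] [ 0.5487  0.8106 -0.9983  1.9912 -1.0099  0.811   0.7315]
1 0.25 tip+ [0.5014 0.2553 0.2957] [ 0.6916  0.6892 -0.9654  1.9333 -0.9339  1.0474  0.6212]
1 0.35 seat [0.4872 0.3376 0.2357] [ 0.5418  0.744  -0.9907  1.981  -0.9343  0.7936  0.6278]
1 0.35 tip+ [0.5023 0.2499 0.2957] [ 0.6808  0.626  -0.9481  1.9177 -0.8751  1.0425  0.5499]
-1 grasp [0.6226 0.0664 0.048 ] [ 0.5713  0.9559 -1.1861  1.7624  0.9798  1.1475  2.0138]
-1 0.1 seat [0.4849 0.351  0.2367] [ 0.636   1.039  -1.1752  1.9969 -0.927   0.7111 -2.4048]
-1 0.1 tip+ [0.5    0.2632 0.2967] [ 0.6992  0.7892 -0.9899  1.9534 -1.0141  1.0601 -2.4167]
-1 0.25 seat [0.4863 0.343  0.2357] [ 0.5415  0.8032 -0.986   1.9916 -1.0208  0.8195 -2.4018]
-1 0.25 tip+ [0.5014 0.2553 0.2957] [ 0.7049  0.701  -0.988   1.9327 -0.9183  1.0346 -2.5331]
-1 0.35 seat [0.4872 0.3376 0.2357] [ 0.538   0.7404 -0.9843  1.9812 -0.9401  0.7975 -2.5092]
-1 0.35 tip+ [0.5023 0.2499 0.2957] [ 0.5877  0.5653 -0.8025  1.9223 -0.9594  1.1117 -2.5231]
lid 1.29 1 [ 0.6852 -0.087   0.3101] [ 0.4835  0.5335 -0.658   1.3819  0.3256  1.3351 -0.1823]
lid 1.29 -1 [ 0.6852 -0.087   0.3101] [-0.581   0.6605  1.1111  1.4525 -0.5928  1.3927 -2.593 ]
lid 0.6 1 [ 0.5426 -0.087   0.2187] [ 0.5754  0.3575 -0.6198  1.8387  0.2408  1.0208 -0.1415]
lid 0.6 -1 [ 0.5426 -0.087   0.2187] [-0.7391  0.4814  1.1205  1.9079 -0.4963  1.0663 -2.5532]
lid 0 1 [ 0.491 -0.087  0.08 ] [ 0.5212  0.4645 -0.5362  2.0736  0.3656  0.6946 -0.2532]
lid 0 -1 [ 0.491 -0.087  0.08 ] [-0.709   0.6834  1.1101  2.1387 -0.8442  0.8583 -2.2151]
```

Run:
```python
from h import *
hole=np.array([.6323,.1175,.064]);xs=np.array([np.cos(1.365),np.sin(1.365),0])
po,Ro=grasp_pose(hole,xs,Z,.052,.016,1)
arm.movep([.45,-.1,.38],Ro)
arm.movep([.56,po[1],.26],Ro)
arm.move_l([po[0],po[1],.14],feed=.25)
print(arm.move_l(po,feed=.12,until_force=8),telemetry.sense()["position"])
arm.command_gripper(0.0,50)
s=telemetry.sense();print(s["finger_gap"],s["gripper_force"],s["wrist_force"])
arm.move_l(po+[0,0,.06],feed=.1)
arm.move_l([.5,.07,.30],feed=.25)
s=telemetry.sense();print(s["time_s"],s["finger_gap"],s["gripper_force"],s["position"])
t=tips(["spatula_hole","spatula_grip","spatula","lid_handle"],2)
for k,v in t.items(): print(k,np.array(v))
p,_=viewer.camera("side");cv2.imwrite("pics/s1.png",cv2.cvtColor(p,cv2.COLOR_RGB2BGR))
```

```text
False [0.6223 0.0669 0.0488]
0.021095689238439665 50.51491141319275 [-0.3056 -1.0234  1.4106]
11.1833 0.020674845911014268 50.339325070381165 [0.4998 0.0695 0.2988]
spatula_hole [[0.5127 0.1182 0.3137]
 [0.5125 0.1226 0.3166]]
spatula_grip [[ 0.5022  0.0737  0.3206]
 [ 0.4704 -0.4003 -0.    ]
 [ 0.5025  0.0739  0.3202]]
spatula [[0.4906 0.0068 0.3099]
 [0.4877 0.0097 0.3087]
 [0.4904 0.0081 0.3136]
 [0.4838 0.0051 0.309 ]]
lid_handle [[ 0.6861 -0.0875  0.3124]
 [ 0.6909 -0.0834  0.3106]
 [ 0.6873 -0.0844  0.3103]
 [ 0.688  -0.0841  0.312 ]]
```

View pics/s1.png

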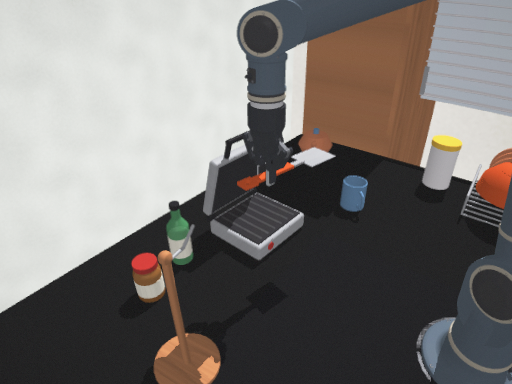

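The spatula is gripped near the handle middle, around (268,175) in the side view, and the hole is where I expected it. Next I'll turn it upright in front of the hook tip and check before threading.

```bash
cat >> h.py <<'E'
psi=-1.4; hk=np.array([np.cos(psi),np.sin(psi),0]); post=np.array([.4823,.366,.29])
SEAT=post+.026*hk; BEND=post+.045*hk; U=hk*np.sin(np.radians(50))+Z*np.cos(np.radians(50)); TIP=BEND+.04*U
def hang(hole,a,off=np.zeros(3)):
    X,W=hang_axes(hk,a); return grasp_pose(hole+off,X,W,.052,.016,1)
E
python3 - <<'E'
from h import *
for n,g,a in(("pre",TIP+.06*U,.6),("tip",TIP,.6),("bend",BEND,.35),("seat",SEAT,.2)):
    print(n,g,arm.inverse_kinematics(*hang(g,a)))
arm.movep(*hang(TIP+.06*U,.6))
arm.move_l(hang(TIP+.02*U,.6)[0],feed=.08)
s=telemetry.sense();print(s["time_s"],s["finger_gap"],s["position"],hang(TIP+.02*U,.6)[0])
print("expect",TIP+.02*U,TIP)
t=tips(["spatula_hole","hook_tip","hook_bend","hook_seat","spatula_grip"],2)
for k,v in t.items(): print(k,np.array(v))
p,_=viewer.camera("side");a=cv2.resize(p[170:340,90:320],None,fx=3,fy=3,interpolation=cv2.INTER_CUBIC);cv2.imwrite("pics/s2.png",cv2.cvtColor(a,cv2.COLOR_RGB2BGR))
E
```

```text
pre [0.503  0.2462 0.3543] [ 0.7351  0.5453 -1.0517  1.8608 -0.6041  1.0084  0.2755]
tip [0.4952 0.2915 0.3157] [ 0.6594  0.6074 -1.0722  1.9117 -0.5912  0.8605  0.2645]
bend [0.4899 0.3217 0.29  ] [ 0.6393  0.8181 -1.1065  1.9742 -0.7847  0.7509  0.5197]
seat [0.4867 0.3404 0.29  ] [ 0.6148  0.9269 -1.1223  1.9922 -0.9204  0.7325  0.6843]
13.725 0.02076729370915877 [0.5007 0.2606 0.2768] [0.5005 0.2604 0.2766]
expect [0.4978 0.2764 0.3286] [0.4952 0.2915 0.3157]
spatula_hole [[0.4967 0.2739 0.3299]
 [0.4999 0.2754 0.3286]
 [0.4975 0.275  0.3271]
 [0.499  0.274  0.3277]]
hook_tip [[0.4942 0.2932 0.3148]
 [0.4931 0.295  0.312 ]
 [0.4949 0.2926 0.3115]
 [0.4942 0.2937 0.3133]]
hook_bend [[0.4932 0.3237 0.2916]
 [0.4946 0.321  0.2915]
 [0.4917 0.3248 0.2928]
 [0.4926 0.319  0.2923]]
hook_seat [[0.4897 0.3401 0.2884]
 [0.4836 0.3382 0.2918]
 [0.49   0.3404 0.2892]
 [0.4835 0.3391 0.2938]]
spatula_grip [[0.5047 0.2497 0.2914]
 [0.5051 0.2543 0.2914]
 [0.5045 0.2491 0.2929]
 [0.5072 0.2536 0.2922]]
```

View pics/s2.png

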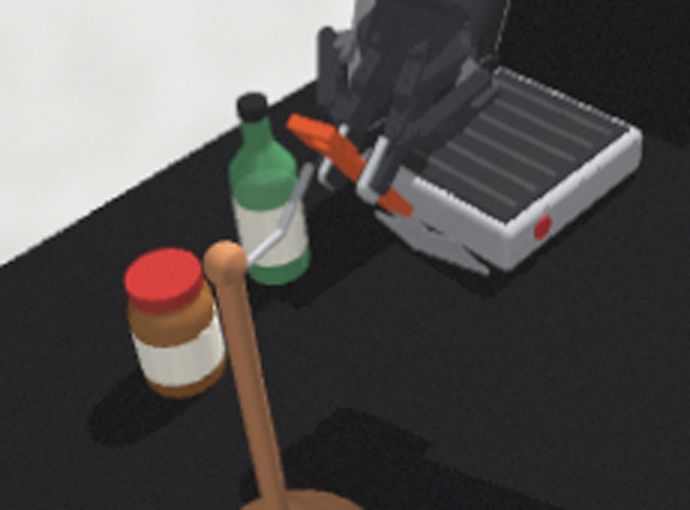

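The crop shows the hook tip at (308,170) and the handle tab at (312,130), just beyond the tip and roughly in line with the upturned wire. Only a 1 mm correction is needed. I'll thread it with a force guard.

Run:
```python
from h import *
off=np.array([-.001,0,.0005])
f0=telemetry.sense()["wrist_force"]
def go(g,a,feed,lim):
    po,Ro=hang(g,a,off); hit=arm.move_l(po,Ro,feed=feed,until_force=lim)
    s=telemetry.sense();print(round(s["time_s"],2),hit,s["position"]-po,s["wrist_force"]-f0,s["finger_gap"]);return hit
ok=True
for g,a in((TIP+.004*U,.6),(TIP-.012*U,.6),(TIP-.026*U,.5)):
    if go(g,a,.04,5): ok=False;break
print(ok)
t=tips(["spatula_hole","hook_tip"],1)
for k,v in t.items(): print(k,np.array(v))
p,_=viewer.camera("side");a=cv2.resize(p[170:340,90:320],None,fx=3,fy=3,interpolation=cv2.INTER_CUBIC);cv2.imwrite("pics/s3.png",cv2.cvtColor(a,cv2.COLOR_RGB2BGR))
```

```text
15.53 False [-0.0002  0.0002 -0.0001] [-0.0285 -0.0405 -0.7654] 0.020538474846456715
16.07 False [-0.0001  0.0002 -0.0001] [ 1.3735 -0.792   0.685 ] 0.0204549954098365
16.7 False [ 0.0002 -0.      0.0001] [ 0.3387 -0.9524 -0.0979] 0.020706230393172428
True
spatula_hole [[0.4915 0.312  0.2998]
 [0.491  0.3122 0.3005]]
hook_tip [[0.4951 0.2913 0.3105]
 [0.4922 0.2948 0.311 ]]
```

View pics/s3.png

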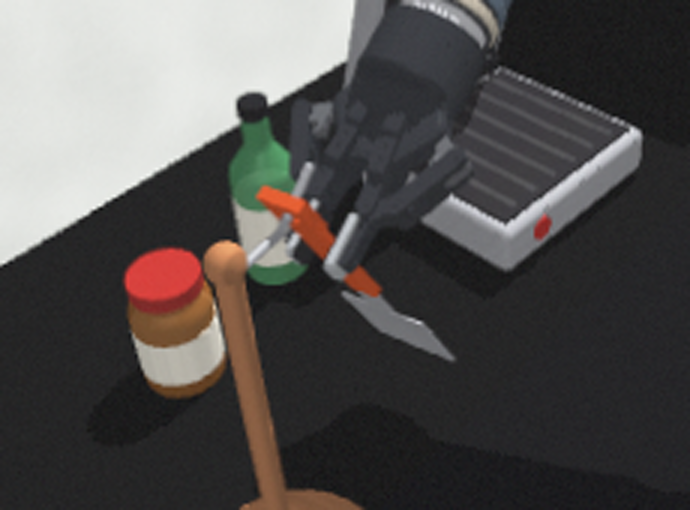

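The wire now passes through the tab at about (283,210) and its end shows above the tab at (305,172), so the hole is threaded. I'll slide it to the seat and release.

Run:
```python
from h import *
off=np.array([-.001,0,.0005])
f0=telemetry.sense()["wrist_force"]
def go(g,a,feed,lim):
    po,Ro=hang(g,a,off); hit=arm.move_l(po,Ro,feed=feed,until_force=lim)
    s=telemetry.sense();print(round(s["time_s"],2),hit,s["position"]-po,s["wrist_force"]-f0,s["finger_gap"]);return hit
for g,a in((BEND+.004*U,.38),(BEND-.006*hk,.25),(SEAT-.002*hk,.12),(SEAT-.002*hk-.003*Z,.06)):
    if go(g,a,.04,8): break
t=tips(["spatula_hole","hook_seat"],1)
for k,v in t.items(): print(k,np.array(v))
p,_=viewer.camera("side");a=cv2.resize(p[170:340,90:320],None,fx=3,fy=3,interpolation=cv2.INTER_CUBIC);cv2.imwrite("pics/s4.png",cv2.cvtColor(a,cv2.COLOR_RGB2BGR))
```

```text
17.6 False [0.0001 0.     0.0002] [0.4502 0.0001 0.9049] 0.020767795147617982
18.16 False [0.0002 0.0001 0.0005] [0.2486 0.7061 0.7846] 0.020778472198130792
18.86 False [0.0002 0.     0.0003] [-0.0057  0.3682  0.5158] 0.020636158474724713
19.11 False [ 0.0004 -0.0001  0.0003] [2.1504 0.8419 1.5673] 0.02106364497439356
spatula_hole [[0.4862 0.3431 0.289 ]
 [0.4887 0.3451 0.2858]]
hook_seat [[0.4897 0.3415 0.288 ]
 [0.4859 0.3649 0.0005]]
```

View pics/s4.png

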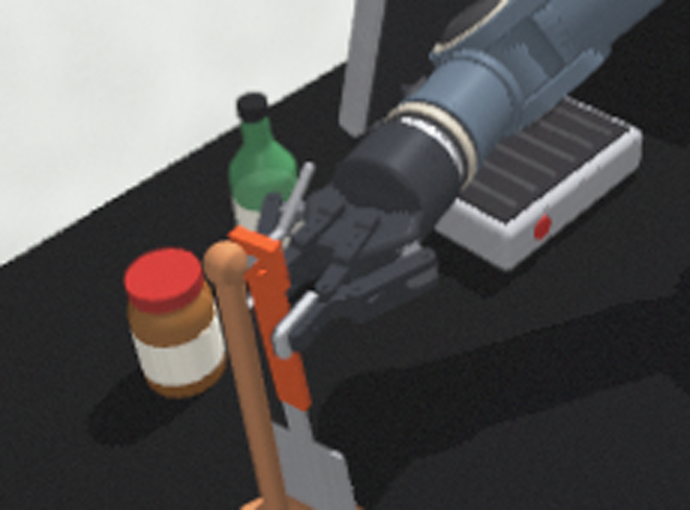

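The spatula hangs upright with its tab at (262,250) against the hook's level part and the wire tip free at (305,170). Now I'll release it and back off.

Run:
```python
from h import *
arm.command_gripper(.05,20)
arm.command_gripper(.08)
p=telemetry.sense()["position"]
arm.move_l(p+.02*hk,feed=.04)
arm.move_l(p+.15*hk,feed=.15)
t=tips(["spatula_hole","spatula","hook_seat","lid_handle","lid_hinge"],2)
for k,v in t.items(): print(k,np.array(v))
print(telemetry.sense()["time_s"])
p,_=viewer.camera("side");a=cv2.resize(p[100:384,90:350],None,fx=2,fy=2,interpolation=cv2.INTER_CUBIC);cv2.imwrite("pics/s5.png",cv2.cvtColor(a,cv2.COLOR_RGB2BGR))
```

```text
spatula_hole [[0.4878 0.3443 0.2868]
 [0.4869 0.3417 0.289 ]
 [0.4883 0.3417 0.288 ]
 [0.4884 0.3456 0.2867]]
spatula [[0.4937 0.3486 0.171 ]
 [0.485  0.3407 0.1709]
 [0.4935 0.3493 0.1724]
 [0.4886 0.3454 0.1736]]
hook_seat [[0.4896 0.3386 0.2905]
 [0.484  0.3389 0.293 ]
 [0.4881 0.3397 0.2878]
 [0.4831 0.3387 0.2935]]
lid_handle [[ 0.689  -0.0855  0.3163]
 [ 0.6885 -0.0824  0.312 ]
 [ 0.6887 -0.0838  0.3098]]
lid_hinge [[ 0.742  -0.0914  0.066 ]
 [ 0.7383 -0.0891  0.0671]
 [ 0.7444 -0.089   0.0655]
 [ 0.7428 -0.0931  0.066 ]]
23.125
```

View pics/s5.png

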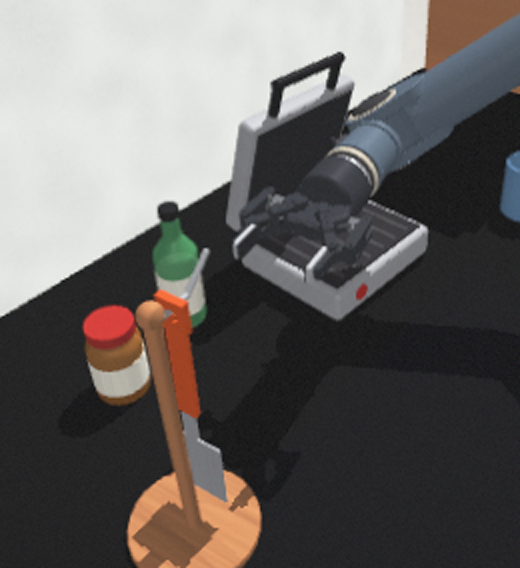

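The spatula hangs plumb and released, with its tab at (172,300) in the crop and the blade below it. The gripper is clear of it. Next is the lid.

```bash
cat >> h.py <<'E'
HG=np.array([.7413,-.0875,.066]); F=np.array([-1,.035,0]); F/=np.linalg.norm(F)
def bar(t): return HG+F*(.25*np.cos(t)-.014*np.sin(t))+Z*(.25*np.sin(t)+.014*np.cos(t))
RL=np.c_[[-F[1],-F[0],0],-F,-Z]
GO=np.array([0,0,-.015])
E
python3 - <<'E'
from h import *
b=np.array([.688,-.085,.312]);print(bar(1.3),np.linalg.det(RL))
arm.movep([.47,.08,.42],RL)
arm.movep(b+[0,0,.09],RL)
print(arm.move_l(b+GO,feed=.12,until_force=6))
arm.command_gripper(0,30)
s=telemetry.sense();print(s["time_s"],s["finger_gap"],s["gripper_force"],s["position"],s["wrist_force"])
p,_=viewer.camera("side");a=cv2.resize(p[70:270,160:340],None,fx=3,fy=3,interpolation=cv2.INTER_CUBIC);cv2.imwrite("pics/s6.png",cv2.cvtColor(a,cv2.COLOR_RGB2BGR))
E
```

```text
[ 0.6879 -0.0856  0.3106] 0.9975529975779668
False
26.9667 0.01477193507947146 29.107199013233185 [ 0.6881 -0.085   0.2972] [-0.3986 -0.7401  1.0516]
```

View pics/s6.png

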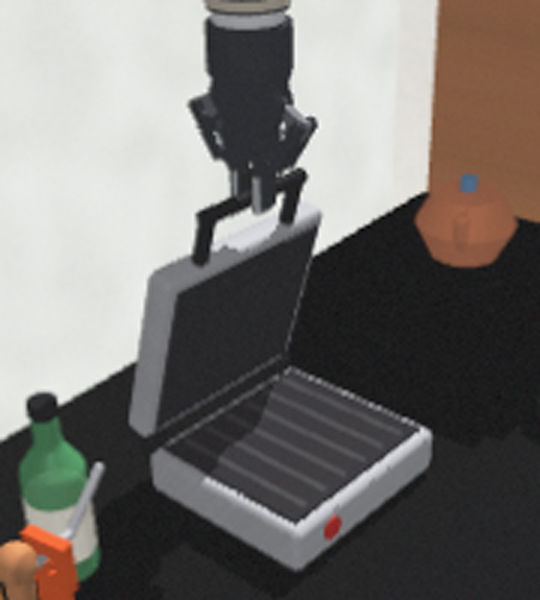

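The fingers hold the bar at (258,190) in the crop and the lid is still open. I'll fix a small sign slip in RL and lower the lid along the arc.

```bash
sed -i 's/np.c_\[\[-F\[1\],-F/np.c_[[F[1],-F/' h.py
python3 - <<'E'
from h import *
f0=telemetry.sense()["wrist_force"]
for t in list(np.linspace(1.3,.1,12)[1:])+[.04,0]:
    hit=arm.move_l(bar(t)+GO,RL,feed=.07 if t>.2 else .04,until_force=30)
    s=telemetry.sense();print(round(t,2),hit,round(s["time_s"],2),s["position"]-bar(t)-GO,s["wrist_force"]-f0,round(s["finger_gap"],4))
    if hit and t>.05: break
v=tips(["lid_handle"],2);print(v,bar(0))
E
```

```text
1.19 False 27.57 [-0.0007  0.0009  0.0004] [-3.0399  1.7581  4.0904] 0.0148
1.08 False 28.11 [-0.0005  0.0015 -0.0005] [-0.8831  3.9696 -1.5988] 0.0147
0.97 False 28.65 [-0.0007  0.0019 -0.001 ] [-0.5305  6.7289 -3.9046] 0.0148
0.86 False 29.19 [-0.0007  0.0022 -0.0011] [ 0.8196  5.2944 -4.077 ] 0.0151
0.75 False 29.73 [-0.0005  0.0025 -0.0011] [ 1.2856  7.6147 -5.8419] 0.0149
0.65 False 30.27 [ 0.0001  0.0026 -0.001 ] [ 3.2377  8.3299 -6.186 ] 0.0145
0.54 False 30.82 [ 0.0002  0.0028 -0.001 ] [ 3.3068  7.9509 -7.0545] 0.0148
0.43 False 31.36 [ 0.0007  0.0028 -0.0007] [ 3.056   9.849  -6.8086] 0.0146
0.32 False 31.9 [ 0.0009  0.0028 -0.0006] [ 3.7246  9.107  -6.0113] 0.0153
0.21 False 32.44 [ 0.0012  0.0025 -0.0005] [ 4.5267  8.0282 -6.6827] 0.0146
0.1 False 33.27 [ 0.0014  0.0024 -0.0003] [ 3.326   7.3857 -6.0282] 0.0148
0.04 False 33.8 [ 0.0015  0.0023 -0.0003] [ 3.9398  7.6631 -5.8085] 0.0148
0 True 34.09 [0.0017 0.0021 0.0018] [-0.6117  0.0069  7.1887] 0.0147
{'lid_handle': [array([ 0.4953, -0.0731,  0.0809]), array([ 0.4932, -0.074 ,  0.081 ])]} [ 0.4915 -0.0788  0.08  ]
```

Run:
```python
from h import *
arm.command_gripper(.036,20)
p=telemetry.sense()["position"]
print(arm.move_l(p+[0,0,.04],feed=.04))
arm.move_l(p+[-.03,0,.17],feed=.15); arm.sleep(.5)
for k,v in tips(["lid_handle","spatula_hole","spatula","mug","oil","jar"],1).items(): print(k,np.array(v))
s=telemetry.sense();print(s["time_s"],s["wrist_force"])
p,_=viewer.camera("side");cv2.imwrite("pics/s7.png",cv2.cvtColor(p,cv2.COLOR_RGB2BGR))
```

```text
False
lid_handle [[ 0.4928 -0.0736  0.0823]
 [ 0.4932 -0.0721  0.08  ]]
spatula_hole [[0.486  0.3423 0.2855]
 [0.4867 0.3415 0.2863]]
spatula [[ 0.4882  0.3469  0.1726]
 [ 0.7411 -0.093   0.0674]]
mug [[ 0.4679 -0.3988  0.0007]
 [ 0.4945 -0.0729  0.0803]]
oil [[ 0.7358  0.1493  0.0032]
 [ 0.7381  0.147  -0.0056]]
jar [[ 0.7008  0.2883 -0.0011]
 [ 0.7038  0.2861  0.0002]]
38.2083 [ 0.3179  0.075  -0.2279]
```

View pics/s7.png

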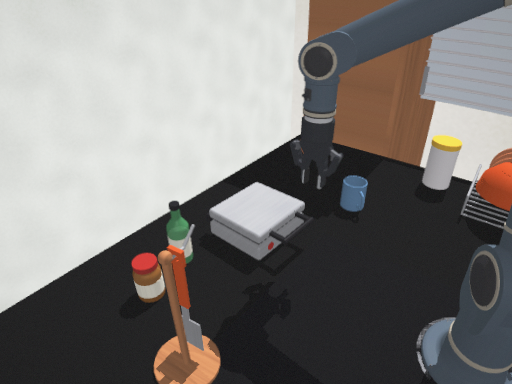

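The lid is shut (258,210), the spatula hangs at (180,275), the bystanders are where they were, and the gripper is free at (318,180).

```bash
python3 -c "
from rig import finish_job
print(finish_job())"
```

```text
the job is handed in; nothing more can be done
None
```

I handed the job in at about 38 s: the final pictures show the spatula hanging released on the hook, the lid lowered under grip until shut, the mug, oil bottle and jar still in place, and the gripper clear of everything; no verdict came back.

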